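# Lid the spice grinder set and hold the grinder at half twist

### The arm

A 6-joint arm with a two-finger parallel gripper is mounted at the origin on a cart in front of the work surface, level with it; the furniture and walls round the work are solid. World frame = base frame: x ahead of the robot, y to its left, z up, the work surface at z = 0. Lengths are in mm, angles in rad, forces in N, time in s.
With the tool pointing down it reaches from about 275 to 1000 mm from the base axis. Payload 8.4 kg.
Tool frame: the origin (TCP) lies at the very end of the fingers, on their centre line; the grasp point (between the pads) lies 19 mm behind it; z points along the fingers, y is the line along which they close (so a half turn about z gives the same grasp; the last joint's range is limited). The gripper opens to 85 mm and grips with 20 to 120 N. Pads are 22 mm wide; open, the fingers measure 114 mm over their backs; the gripper's body (76 mm by 85 mm) begins 54 mm behind the grasp point. The pads swing forward as they close: fully open they stand 13 mm farther back than shut.
Start: joints at [1.169, 0.353, 1.633, -0, 1.155, -0.002], TCP at [243.27, 575.715, 231.281] pointing down, gripper open.
Joint ranges: [-2.63, 2.63], [-0.92, 2.1], [0.06, 2.66], [-1.3, 4.44], [0, 2.69], [-3.02, 3.02]. Speed limits (rad/s): [2.22, 2.22, 2.79, 3.14, 3.14, 3.14].

### API

Orientations are given as [roll, pitch, yaw] about the fixed x, y, z axes, in that order (R = Rz(yaw) Ry(pitch) Rx(roll)).
In Python, from rig import sensors, grab_frame, camera_params, order gives the robot as it stands. The module is installed in compiled form; this text tells all that it offers.
- The arm moves only by the tool move_arm, never from a script. Its argument "motion" is a list of rows, each a list of 7 numbers: the turn, a rotation vector about the tool's x, y, z in fractions of the full range, 1 being pi rad, then the shift along the tool's x, y, z in shares of 0.8 m (1.0 is 0.8 m), then the finger opening in m, from 0 to 0.0854. A call has 1 to 8 rows; each row is the pose to reach, as a shift and turn from the pose commanded when the call began, along the tool's axes at that moment; what a row does not reach only later rows make up. A row lasts 1/8 s, in which the tool goes at most 62.5 mm and 10.7 degrees, less where a joint would pass 70% of its speed; a pose out of reach is approached as far as the arm can. A shift or turn number past 1, either way, is cut back to 1. A call with a gripper value outside its range is refused whole. The fingers move at their own pace and stop on an object; "grip_force" is the grip in N (left out, the last holds). Time passes only in rows, so rows that repeat a pose let the fingers close. It gives the time, the measured TCP pose, the force, the opening and the grip force at its end, in the units of the state.
- sensors.sense(): the state, without advancing time (a new reading comes with each control period).
- grab_frame(name): name is "scene" or "top" or "wrist"; returns (picture, depth): 400x640x3 uint8, red, green, blue; 400x640 float32, mm along the optical axis (not along the pixel's ray), 0 where there is no reading.
- camera_params(name): a dict with "camera_matrix" (3x3 intrinsics, pixels), "world_from_camera" (4x4, takes a point from camera to world coordinates). Camera axes: x right, y down, z forward; pixel columns grow to the right and rows downward; lengths in mm; the calibration is good to about 2 mm. A picture is of the moment at which its call begins: read the wrist's pose just before it. camera_params takes no time and is no camera call; for the wrist camera it gives the pose at the moment of the call.
- order.sign_off(): hands the job in; it is judged then, once.
The state is a dict: "clock": time; "qpos": joint angles; "qvel": joint speeds; "joint_efforts": joint torques, N m; "eef_pos": TCP position; "tcp_rot": TCP orientation; "contact_force": force on the tool from outside, world axes, zero at the start; "wrist_torque": the same for the moment, N m; "opening": opening from 0.0 (shut) to 1.0 (fully open); "grasp_force": force on a finger pad.
Only numpy, scipy, OpenCV 4.12 (cv2) and the standard library are available. Lean on these libraries where they do the work, as an engineer would, in place of code of your own. Each camera call takes 0.05 s, during which the arm holds its last target. There are 200 camera calls.

### The job

Two look-alike white lids lie at the front of the worktop: first put the smaller one on the open steel storage cup so that it sits flat on the rim. Then drop the larger one into the spice grinder's bayonet collar, fully down with its lugs through the two notches, and twist it clockwise (seen from above) half way to the lock, until its grip bar points at the long bar marks, never on to the lock click at the double pips. It springs back if let go, so keep gripping it and finish while holding it still there; leave the other things on the worktop where they are.

Things in the scene. Friction and masses are not known exactly. Their poses are not given: they have to be found in the camera images.
- grinder: spice grinder fixed to the worktop: steel drum 108 mm across the foot, 96 mm above, under a white collar 102 mm across. Origin: centre of the underside, at worktop height; z up along its axis; x points to a notch. The collar has two notches, at +x and -x. A lid's underside rests on the drive ring inside, 90 mm above the origin. Position and yaw vary.
- grinder_mouth (a point): centre of the collar's top, on the axis, 110 mm up, axes as the grinder's. Mouth 70 mm across; notches 18 mm wide, out to 47 mm from the axis, let lugs pass the 7 mm thick flange; below it the lugs turn, and the flange keeps the lid in. Marks on the top, on both sides: one pip at each notch, two pips at the lock, 1.2 rad clockwise of the notch.
- half_mark (a point): on the collar top, 46.5 mm from the axis: the raised black radial bar (8 x 3 mm) half way, 0.6 rad clockwise (seen from above) of the +x notch; its twin is half a turn away.
- drive_ring (a joint): sprung ring in the collar that the lugs fit into (1.5 mm play each side) and turn. 0 at rest (slots under the notches), growing clockwise seen from above; 0.6 rad half way, 1.2 end stop; the lock has clicked from 0.9. A spring turns it back to 0 when let go: 0.03 N m at 0, 0.09 N m half way (friction 0.01 N m).
- large_lid: larger lid, white, loose, 60 to 130 g, lying plug down. Origin: centre of the underside; z up. Plug 66 mm across (edge chamfered), 23 mm high; two round lugs at +x and -x, out to 37.5 mm from the axis, 10 mm thick, 0 to 10 mm up; plate 82 mm across, 23 to 30 mm up. A half turn makes no difference. Fits the grinder with 2 mm clearance all round; seated, its plate is 3 mm above the collar.
- large_lid_bar (a point): middle of the larger lid's grip bar, 42 mm above its origin. The bar runs along x, over the lugs: 64 mm long, 14 mm thick (y), from the plate at 30 mm up to 54 mm.
- small_lid: smaller lid, white, same shape, loose, 40 to 85 g, lying plug down. Origin: centre of the underside; z up. Plug 48 mm across, 16 mm high; lugs at +x and -x out to 27 mm from the axis, 10 mm thick; plate 66 mm across, 16 to 22 mm up. It goes into the cup's mouth at any yaw, plate on the rim, no twist.
- small_lid_bar (a point): middle of the smaller lid's grip bar, 34 mm above its origin. The bar runs along x: 50 mm long, 14 mm thick (y), from the plate at 22 mm up to 46 mm.
- cup: open round storage cup, steel, loose, 0.4 kg, 63 mm outside, mouth 57 mm inside, 70 mm high. Origin: centre of the underside; z up. With its lid on, the lid's origin is 54 mm above the cup's origin.
- garlic: garlic bulb, about 56 mm wide and high, a bystander, origin at the centre of the underside
- egg_timer: round kitchen timer, 67 mm wide, 54 mm high, a bystander, origin at the centre of the underside
- salt_shaker: salt shaker, 44 mm wide, 90 mm high, a bystander, origin at the centre of the underside
- matchbox: matchbox, 37x56x17 mm, a bystander, origin at the centre of the underside

How it is judged (in metres and radians):
On the way, in this order (a step that is already met when the one before it is completed fails the run):
1. the smaller lid lies flat on the cup, let go (horizontal distance between small_lid and cup below 0.008 m and z of small_lid in the frame of cup between 0.05 and 0.058 m and angle between small_lid's own z axis and vertical below 0.08 rad and contact force between the fingers and small_lid below 0.1 N), for 0.2 s.
2. the larger lid is fully down in the grinder's collar (horizontal distance between large_lid and grinder below 0.005 m and z of large_lid in the frame of grinder between 0.085 and 0.0945 m and angle between large_lid's own z axis and vertical below 0.08 rad), for 0.2 s.
At the end, for the whole second after the job is handed in: Smaller lid flat on the upright cup (within 8 mm of its axis, 4 mm in height), let go; larger lid upright and down in the collar (within 5 mm of its axis, 4.5 mm of its seat), gripped with over 2 N, holding the drive ring still at 0.45 to 0.75 rad (all of step 1 and all of step 2 and angle between cup's own z axis and vertical below 0.08 rad and height (world z) of cup below 0.01 m and value of joint drive_ring between 0.45 and 0.75 rad and angle between the x axis of large_lid and the x axis of grinder, either way round between 0.4 and 0.85 rad and contact force between the fingers and large_lid above 2 N and velocity of joint drive_ring between -0.15 and 0.15 rad/s and linear speed of small_lid below 0.02 m/s); the arm keeps its last pose, push and grip.
It fails at once if the lid is twisted on to the lock click (drive ring past 0.9 rad) (value of joint drive_ring above 0.9 rad).
It fails at once if a bystander is moved by more than 30 mm (distance of any of garlic, egg_timer, salt_shaker, matchbox from where it was at the start of the episode above 0.03 m).
It also fails if it takes over 59 s, if anything falls off the work surface, if the arm or the gripper's body presses on something with over 40 N, if the wrist force passes 120 N, or if a joint passes its speed limit or range.

## Working session

There is one attempt and no reset: what is moved stays moved. The work goes in short steps, Python scripts to look and compute and a tool call to move; the robot and the scene stay as the last step left them, time stands still between calls to the robot, and variables do not carry over. Pictures are saved under pics/ and viewed, at most 10 in all, crops included, and the job is handed in when it is done.

Besides the shell and the picture viewer there is one more tool, called after "Request:" by a JSON object that holds its "name" and its "arguments", one argument or row to a line. move_arm: Moves the arm, as the interface text tells. Its arguments: {"type":"object","properties":{"motion":{"type":"array","items":{"type":"array","items":{"type":"number"}}},"grip_force":{"type":"number"}},"required":["motion"]}

```bash
mkdir -p pics; python3 - <<'E'
from rig import sensors, grab_frame, camera_params
import cv2,numpy as np
print(sensors.sense())
for n in("scene","top"):
    p,d=grab_frame(n); cv2.imwrite(f"pics/{n}0.png",p[:,:,::-1]); np.save(f"pics/{n}0.npy",d)
    c=camera_params(n); print(n,np.round(c["camera_matrix"],1).tolist(),np.round(c["world_from_camera"],3).tolist())
E
```

```text
{'clock': 0.0, 'qpos': array([ 1.16860408e+00,  3.53653319e-01,  1.63410154e+00, -1.67004183e-05,
        1.15518444e+00, -2.43212841e-03]), 'qvel': array([ 1.28001326e-03, -4.98887744e-04,  7.61949934e-05, -1.08372921e-04,
        1.32196142e-03,  1.65083702e-03]), 'joint_efforts': array([-5.81874883e-04, -6.05257058e+01, -3.42070985e+01, -1.08515933e-04,
        9.58340010e-03,  1.54253399e-05]), 'eef_pos': array([243.09484879, 575.29592605, 230.57239093]), 'tcp_rot': array([-3.14024598e+00,  1.19943558e-05,  2.74183930e+00]), 'contact_force': array([ 0.35340842, -0.69736554,  0.84754021]), 'wrist_torque': array([ 0.01243204, -0.00672354,  0.00498585]), 'grasp_force': 0.0, 'opening': 0.9995441377215796}
scene [[453.2, 0.0, 319.6], [0.0, 453.2, 202.1], [0.0, 0.0, 1.0]] [[0.517, -0.627, 0.583, -111.064], [-0.856, -0.363, 0.369, -533.801], [-0.02, -0.689, -0.724, 981.829], [0.0, 0.0, 0.0, 1.0]]
top [[451.3, 0.0, 311.7], [0.0, 451.3, 202.1], [0.0, 0.0, 1.0]] [[-0.018, -0.994, 0.103, 496.764], [-1.0, 0.016, -0.013, -40.523], [0.011, -0.104, -0.995, 1077.687], [0.0, 0.0, 0.0, 1.0]]
```

View pics/top0.png

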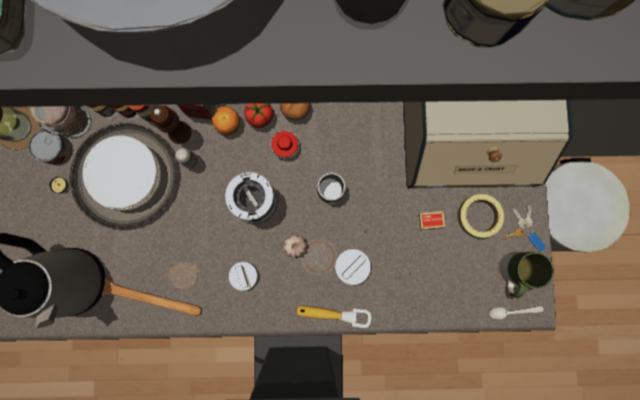

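View pics/scene0.png

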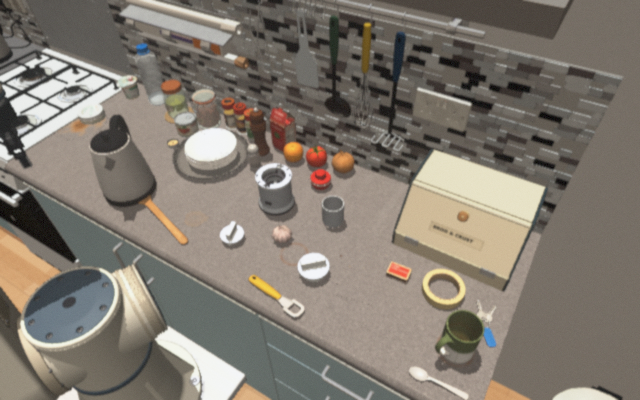

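The top view shows the small lid at (243,276), the large lid at (353,267), the cup at (331,187) and the grinder at (251,198). The garlic is at (294,246), the timer at (285,145), the matchbox at (432,220), and the shaker probably at (183,155). The scene view shows the same items: small lid (232,234), large lid (314,267), cup (333,212), grinder (275,187).

```bash
cat > h.py <<'E'
import numpy as np,cv2
from rig import sensors, grab_frame, camera_params
def cloud(d,c):
    K=c["camera_matrix"];T=c["world_from_camera"]
    v,u=np.mgrid[:d.shape[0],:d.shape[1]]
    P=np.stack([(u-K[0,2])/K[0,0]*d,(v-K[1,2])/K[1,1]*d,d,np.ones_like(d)],-1)
    return (P@T.T)[...,:3]
def circ(xy):
    c,r=cv2.minEnclosingCircle(xy.astype(np.float32)); return np.round(c,1),round(r,1)
E
python3 - <<'E'
from h import *
seeds={"small":{"top":(243,276),"scene":(232,236)},"large":{"top":(353,267),"scene":(314,267)},"cup":{"top":(331,187),"scene":(333,212)},"grinder":{"top":(251,198),"scene":(275,187)},"garlic":{"top":(294,246),"scene":(282,234)},"timer":{"top":(285,145),"scene":(320,180)},"shaker":{"top":(183,155),"scene":(258,130)},"kettle":{"top":(20,290),"scene":(120,170)},"match":{"top":(432,220),"scene":(398,271)},"cupboardedge":{"top":(330,95),"scene":(412,235)}}
C={n:cloud(np.load(f"pics/{n}0.npy"),camera_params(n)) for n in("top","scene")}
loc={}
for k,s in seeds.items():
    for n,(u,v) in s.items():
        print(k,n,C[n][v,u].round(1),"d0" if np.load(f"pics/{n}0.npy")[v,u]==0 else "")
# connected blobs above z by height
for n in C:
    z=C[n][...,2]; 
    m=((z>10)&(z<140)).astype(np.uint8)
    k,l,st,ce=cv2.connectedComponentsWithStats(m)
    for name in ("small","large","cup","grinder","garlic","timer","match"):
        u,v=seeds[name][n]; w=l[v-6:v+7,u-6:u+7].ravel(); w=w[w>0]
        if len(w)==0: continue
        P=C[n][l==np.bincount(w).argmax()]
        zt=np.percentile(P[:,2],99)
        print(n,name,len(P),"ztop",zt.round(1),"bbox",np.percentile(P,[1,99],axis=0).round(1).tolist(),"circ",circ(P[:,:2]))
        if name in("small","large"):
            b=P[P[:,2]>zt-10]; (c,s,a)=cv2.minAreaRect(b[:,:2].astype(np.float32)); print("   bar",len(b),np.round(c,1),np.round(s,1),a,b[:,2].mean().round(1))
    print(n,"table z",np.median(z[(np.abs(z)<12)]))
E
```

```text
small top [438.8 104.6  42.4] 
small scene [428.6  93.7  26.1] 
large top [ 454.9 -144.2   52.9] 
large scene [ 450.5 -156.2   32.4] 
cup top [ 643.8 -101.3    6.4] 
cup scene [ 608.6 -120.8   70.7] 
grinder top [613.9  83.3  62.8] 
grinder scene [578.6  46.3 109.3] 
garlic top [504.3 -12.   51.1] 
garlic scene [494.8 -27.7  39.4] 
timer top [736.9   5.5  54. ] 
timer scene [728.6  -6.4  37.1] 
shaker top [710.  231.2  86.5] 
shaker scene [768.5 245.9 102.8] 
kettle top [429.7 501.1 208.2] 
kettle scene [398.4 449.8 131.5] 
match top [ 560.2 -338.5   13.4] 
match scene [ 559.  -341.7   15. ] 
cupboardedge top [641.  -65.  664.8] 
cupboardedge scene [ 640.6 -337.6   71.7] 
top small 638 ztop 48.8 bbox [[406.7, 77.6, 17.6], [467.7, 139.7, 48.8]] circ (array([437.7, 109.3]), 32.8)
   bar 141 [437.8 109.2] [49.1 14.4] 16.94672966003418 45.4
top large 985 ztop 56.5 bbox [[417.0, -183.1, 25.8], [492.8, -107.1, 56.5]] circ (array([ 454.6, -145.1]), 40.9)
   bar 180 [ 455.  -145.5] [14.3 62.4] 44.390506744384766 53.4
top cup 303 ztop 73.5 bbox [[605.4, -127.1, 11.0], [667.0, -66.5, 73.5]] ci
[... 750 characters left out ...]
5.4]] circ (array([ 453.7, -150.4]), 41.4)
   bar 142 [ 454.6 -150.8] [17.9 63. ] 44.42714309692383 52.0
scene cup 594 ztop 71.2 bbox [[604.5, -133.7, 11.2], [667.1, -73.1, 71.2]] circ (array([ 635.1, -102.5]), 34.6)
scene grinder 1550 ztop 112.3 bbox [[561.9, 26.6, 11.0], [660.0, 122.7, 112.3]] circ (array([613.1,  76.3]), 55.0)
scene garlic 285 ztop 52.3 bbox [[477.5, -45.2, 12.7], [523.7, 5.2, 52.3]] circ (array([502.9, -19. ]), 27.3)
scene timer 334 ztop 54.6 bbox [[712.2, -28.9, 10.7], [771.8, 32.0, 54.6]] circ (array([741.8,   3.4]), 35.3)
scene match 288 ztop 20.0 bbox [[539.3, -370.0, 10.5], [580.0, -315.7, 20.0]] circ (array([ 559.4, -342.5]), 32.8)
scene table z -0.7605680306480735
```

The rows are not in the units I measure in: shifts go in shares of 0.8 m and turns go in shares of pi rad. I convert before sending: -0.32 m / 0.8 = -0.4, -0.12 m / 0.8 = -0.15, -0.67 rad / 3.1416 = -0.2133.

Request:
{"name": "move_arm", "arguments": {
  "motion": [
    [0,0,-0.0255,-0.05,-0.05,-0.0125,0.085],
    [0,0,-0.0509,-0.1,-0.1,-0.0125,0.085],
    [0,0,-0.0796,-0.15,-0.15,-0.0125,0.085],
    [0,0,-0.105,-0.2,-0.2,0,0.085],
    [0,0,-0.1337,-0.25,-0.25,0,0.085],
    [0,0,-0.1592,-0.3,-0.3,0,0.085],
    [0,0,-0.1878,-0.35,-0.35,0,0.085],
    [0,0,-0.2133,-0.4,-0.4,0,0.085]
  ]
}}

```text
clock: 1.1
eef_pos: [413.8, 154.6, 231.3]
tcp_rot: [-3.142, 0.0, -2.868]
contact_force: [0.9, -0.1, 0.2]
opening: 0.997
grasp_force: 0.0
```

```bash
cat >> h.py <<'E'
from scipy.spatial.transform import Rotation as Ro
def goto(x,y,z,yaw):
    s=sensors.sense(); R=Ro.from_euler("xyz",s["tcp_rot"]); G=Ro.from_euler("xyz",[np.pi,0,yaw])
    t=R.inv().apply(np.array([x,y,z])-s["eef_pos"])/1000
    print("turn",(R.inv()*G).as_rotvec().round(4),"shift",t.round(4))
def state():
    s=sensors.sense(); print(round(s["clock"],2),s["eef_pos"].round(1),s["tcp_rot"].round(4),"F",s["contact_force"].round(1),"open",round(85*s["opening"],1),"g",round(s["grasp_force"],1),"q",s["qpos"].round(2))
E
python3 - <<'E'
from h import *
state(); c=camera_params("wrist"); p,d=grab_frame("wrist"); cv2.imwrite("pics/w1.png",p[:,:,::-1])
print(np.round(c["camera_matrix"],1).tolist(),np.round(c["world_from_camera"],3).tolist())
t=cv2.imread("pics/top0.png")[160:235,205:300]; t=cv2.resize(t,None,fx=5,fy=5,interpolation=cv2.INTER_CUBIC)
p2=cv2.resize(p[:,:,::-1],(600,375)); o=np.zeros((375,800,3),np.uint8)
cv2.imwrite("pics/both.png",np.vstack([cv2.resize(t,(475,375)),])); 
np.save("pics/w1.npy",d)
E
```

```text
1.1 [413.8 154.6 231.3] [-3.1416e+00  2.0000e-04 -2.8684e+00] F [ 0.9 -0.1  0.2] open 84.7 g 0.0 q [ 0.35  0.06  2.01 -0.    1.07 -1.49]
[[281.4, 0.0, 323.3], [0.0, 281.4, 203.1], [0.0, 0.0, 1.0]] [[-0.269, 0.918, 0.292, 338.048], [0.963, 0.256, 0.082, 133.633], [0.001, 0.303, -0.953, 374.78], [0.0, 0.0, 0.0, 1.0]]
```

View pics/w1.png

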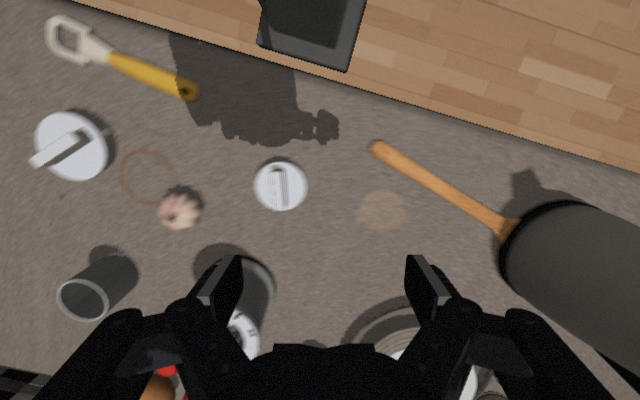

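The wrist view shows the small lid at (280,186), the large lid at (72,147), the cup rim at (85,300) and the garlic at (180,210). The grinder, around (243,310), is partly hidden by a finger.

```bash
cat >> h.py <<'E'
def blob(C,uv,zlo=10,zhi=140):
    z=C[...,2]; k,l,_,_=cv2.connectedComponentsWithStats(((z>zlo)&(z<zhi)).astype(np.uint8))
    u,v=uv; w=l[max(v-6,0):v+7,max(u-6,0):u+7].ravel(); w=w[w>0]; return C[l==np.bincount(w).argmax()]
def bar(C,uv,zl,zh):
    P=blob(C,uv,zl,zh); (c,s,a)=cv2.minAreaRect(P[:,:2].astype(np.float32))
    print("bar",len(P),np.round(c,1),np.round(s,1),"dir",round(np.radians(a if s[0]>s[1] else a+90),3),"z",np.median(P[:,2]).round(1))
E
python3 - <<'E'
from h import *
C=cloud(np.load("pics/w1.npy"),camera_params("wrist"))
for n,uv,b in(("small",(280,186),(34,60)),("large",(72,147),(42,70)),("cup",(85,300),None)):
    P=blob(C,uv); print(n,len(P),P[:,2].max().round(1),np.percentile(P,[1,99],axis=0).round(1).tolist(),circ(P[:,:2]))
    if b: bar(C,uv,*b)
    else: Q=P[P[:,2]>64]; print("rim",circ(Q[:,:2]),Q[:,2].mean())
print("table",np.median(C[200:230,330:400,2]))
goto(438,105.5,130,3.437)
t=cv2.imread("pics/top0.png")[160:235,205:300]; cv2.imwrite("pics/g.png",cv2.resize(t,(760,600),interpolation=cv2.INTER_CUBIC))
E
```

```text
small 1973 49.9 [[409.4, 71.6, 20.6], [468.7, 132.7, 48.1]] (array([440.4, 102.1]), 33.0)
bar 509 [440.  102.3] [49.5 14.1] dir 0.31 z 46.7
large 4063 58.4 [[419.4, -189.2, 11.3], [495.5, -112.3, 56.8]] (array([ 458.7, -151.7]), 41.5)
bar 947 [ 458.4 -151.6] [14.4 65.4] dir 2.351 z 55.1
cup 3402 73.1 [[608.9, -132.5, 11.3], [669.4, -72.2, 72.3]] (array([ 640.2, -103.1]), 32.6)
rim (array([ 640.4, -103.2]), 32.4) 69.02343238125029
table 1.1277788585457245
turn [-0.0034  0.0001 -0.0182] shift [-0.0095 -0.0482  0.1014]
```

View pics/g.png

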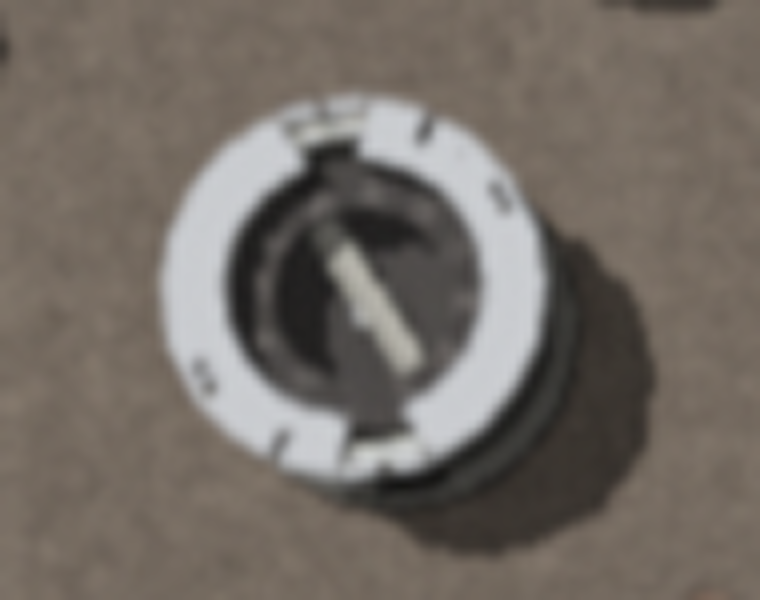

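The grinder close-up shows single pips, so notches, at (322,105) and (385,468). Half-way bars are at (425,128) and (281,447), and double pips at (503,197). The notch yaw is about 0.16 rad and the half mark about -0.43 rad.

Converted, 0.1 m / 0.8 = 0.125, -0.05 m / 0.8 = -0.0625, -0.02 rad / 3.1416 = -0.0064.

Request:
{"name": "move_arm", "arguments": {
  "motion": [
    [0,0,-0.0032,-0.0075,-0.0313,0.0625,0.085],
    [0,0,-0.0064,-0.015,-0.0625,0.125,0.085],
    [0,0,-0.0064,-0.015,-0.0625,0.125,0.085]
  ]
}}

```text
clock: 1.52
eef_pos: [436.1, 109.7, 128.3]
tcp_rot: [3.141, -0.007, -2.854]
contact_force: [0.3, 0.5, 0.5]
opening: 0.998
grasp_force: 0.0
```

```bash
python3 - <<'E'
from h import *
state(); c=camera_params("wrist"); p,d=grab_frame("wrist"); cv2.imwrite("pics/w2.png",p[:,:,::-1]); np.save("pics/w2.npy",d)
C=cloud(d,c); K=c["camera_matrix"]; T=np.linalg.inv(c["world_from_camera"])
q=K@(T@[440,102.3,46,1])[:3]; uv=(q[:2]/q[2]).astype(int); print(uv)
m=(np.hypot(C[...,0]-440,C[...,1]-102.3)<45); C[~m]=0
try: bar(C,tuple(uv),36,58); P=blob(C,tuple(uv),14,60);print(circ(P[:,:2]),np.percentile(P,[1,99],axis=0).round(1).tolist())
except Exception as e: print(e)
goto(440,102.5,26,-2.837)
E
```

```text
1.52 [436.1 109.7 128.3] [ 3.1414 -0.0071 -2.8538] F [0.3 0.5 0.5] open 84.8 g 0.0 q [ 0.24  0.23  2.09 -0.    0.84 -1.62]
[313 213]
bar 919 [438.  107.5] [49.4 13.9] dir 0.292 z 46.6
(array([438.2, 107.7]), 32.8) [[407.4, 77.3, 21.1], [467.1, 138.0, 48.0]]
turn [ 0.0004 -0.0039 -0.0165] shift [-0.0006 -0.0088  0.1043]
```

```bash
python3 - <<'E'
from h import *
for i in range(2):
    state(); c=camera_params("wrist"); p,d=grab_frame("wrist")
    C=cloud(d,c); print(c["world_from_camera"][:3,3].round(1))
    C[np.hypot(C[...,0]-440,C[...,1]-105)>45]=0
    bar(C,(313,213),36,58); P=blob(C,(313,213),14,60);print(circ(P[:,:2]))
goto(438,106,26,-2.843)
E
```

```text
1.57 [437.3 110.8 130.3] [ 3.1412 -0.0039 -2.8535] F [0.1 0.6 0.2] open 84.6 g 0.0 q [ 0.24  0.22  2.08  0.    0.84 -1.61]
[362.5  88.8 274.1]
bar 912 [438.  107.5] [49.2 13.8] dir 0.291 z 46.6
(array([438.4, 107.7]), 32.8)
1.62 [438.3 111.6 131.6] [ 3.1413e+00 -9.0000e-04 -2.8526e+00] F [0.1 0.8 0.5] open 84.7 g 0.0 q [ 0.25  0.22  2.08  0.    0.84 -1.61]
[363.1  89.4 275.2]
bar 893 [438.2 107.5] [49.7 13.9] dir 0.31 z 46.6
(array([438.4, 107.6]), 32.9)
turn [ 0.0002  0.0011 -0.0088] shift [ 0.0027 -0.0056  0.1064]
```

```bash
python3 - <<'E'
from h import *
for i in range(3): grab_frame("wrist")
state(); goto(438.1,107.5,26,-2.843)
E
```

```text
1.82 [439.2 112.4 132.8] [-3.1416e+00  2.8000e-03 -2.8505e+00] F [-0.1  0.3  0.6] open 84.4 g 0.0 q [ 0.25  0.22  2.08  0.    0.84 -1.61]
turn [-0.      0.0028 -0.0075] shift [ 0.0028 -0.0043  0.1068]
```

Converted, 0.104 m / 0.8 = 0.13, -0.004 m / 0.8 = -0.005, -0.005 rad / 3.1416 = -0.0016.

Request:
{"name": "move_arm", "arguments": {
  "motion": [
    [0,0,-0.0016,0.0038,-0.005,0.0375,0.085],
    [0,0,-0.0016,0.0038,-0.005,0.075,0.075],
    [0,0,-0.0016,0.0038,-0.005,0.1063,0.06],
    [0,0,-0.0016,0.0038,-0.005,0.125,0.05],
    [0,0,-0.0016,0.0038,-0.005,0.13,0.045],
    [0,0,-0.0016,0.0038,-0.005,0.13,0.045]
  ]
}}

```text
clock: 2.58
eef_pos: [437.1, 107.0, 27.8]
tcp_rot: [-3.142, 0.001, -2.846]
contact_force: [0.1, -0.2, 0.3]
opening: 0.524
grasp_force: 0.0
```

```bash
python3 - <<'E'
from h import *
for i in range(2): state(); p,d=grab_frame("wrist")
cv2.imwrite("pics/w3.png",p[:,:,::-1]); goto(438.1,107.5,26,-2.843)
E
```

```text
2.58 [437.1 107.   27.8] [-3.1415e+00  7.0000e-04 -2.8461e+00] F [ 0.1 -0.2  0.3] open 44.5 g 0.0 q [ 0.24  0.41  2.15 -0.    0.58 -1.63]
2.62 [437.3 106.9  28. ] [-3.1415e+00  1.2000e-03 -2.8463e+00] F [ 0.  -0.5  0.5] open 44.7 g 0.0 q [ 0.24  0.41  2.15 -0.    0.58 -1.63]
turn [-0.0001  0.0013 -0.0033] shift [-0.001   0.0003  0.002 ]
```

View pics/w3.png

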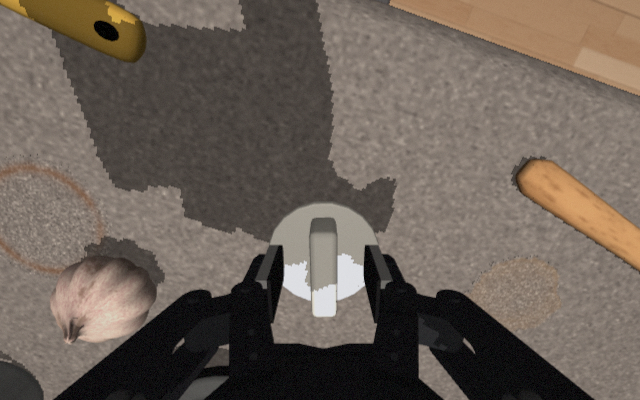

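The bar, around (323,265), sits midway between the pads at (270,280) and (375,280), and the garlic is clear. I'll close on it.

Converted, 0.002 m / 0.8 = 0.0025, -0.001 m / 0.8 = -0.0013, -0.003 rad / 3.1416 = -0.001.

Request:
{"name": "move_arm", "arguments": {
  "motion": [
    [0,0,-0.001,-0.0013,0,0.0025,0.03],
    [0,0,-0.001,-0.0013,0,0.0025,0.015],
    [0,0,-0.001,-0.0013,0,0.0025,0.005],
    [0,0,-0.001,-0.0013,0,0.0025,0.005],
    [0,0,-0.001,-0.0013,0,0.0025,0.005]
  ],
  "grip_force": 40
}}

```text
clock: 3.3
eef_pos: [437.9, 107.1, 25.6]
tcp_rot: [-3.142, 0.001, -2.843]
contact_force: [-0.4, -0.1, 5.2]
opening: 0.151
grasp_force: 39.6
```

```bash
python3 - <<'E'
from h import *
state(); c=camera_params("wrist"); p,d=grab_frame("wrist"); C=cloud(d,c)
C[np.hypot(C[...,0]-438,C[...,1]-107)>36]=0
P=C[(C[...,2]>15)&(C[...,2]<30)]; print(len(P),circ(P[:,:2]),P[:,2].mean())
goto(560,-30,180,-2.843)
E
```

```text
3.3 [437.9 107.1  25.6] [-3.1415e+00  6.0000e-04 -2.8434e+00] F [-0.4 -0.1  5.2] open 12.9 g 39.6 q [ 0.24  0.41  2.15 -0.    0.58 -1.63]
4086 (array([437.9, 107.4]), 32.9) 22.875655901039618
turn [-0.0001  0.0006 -0.0005] shift [-0.0765 -0.1669 -0.1544]
```

Converted, -0.164 m / 0.8 = -0.205, -0.16 m / 0.8 = -0.2.

Request:
{"name": "move_arm", "arguments": {
  "motion": [
    [0,0,0,0,0,-0.0375,0.005],
    [0,0,0,-0.0063,-0.0063,-0.1,0.005],
    [0,0,0,-0.0375,-0.0375,-0.15,0.005],
    [0,0,0,-0.075,-0.0813,-0.1875,0.005],
    [0,0,0,-0.1188,-0.125,-0.2,0.005],
    [0,0,0,-0.15,-0.1688,-0.205,0.005],
    [0,0,0,-0.175,-0.1938,-0.205,0.005],
    [0,0,0,-0.1788,-0.195,-0.205,0.005]
  ]
}}

```text
clock: 4.35
eef_pos: [621.0, -1.1, 188.8]
tcp_rot: [-3.142, -0.0, -2.845]
contact_force: [0.1, 0.7, -1.0]
opening: 0.153
grasp_force: 39.2
```

```bash
python3 - <<'E'
from h import *
for i in range(6):
    c=camera_params("wrist"); p,d=grab_frame("wrist")
    if i<3: continue
    state(); C=cloud(d,c)
    R=np.hypot(C[...,0]-637,C[...,1]+100)<42; P=C[R&(C[...,2]>62)&(C[...,2]<80)]; print(len(P),circ(P[:,:2]),np.percentile(P[:,2],[5,50,95]).round(1))
    (e,ax,_)=cv2.fitEllipse(cv2.convexHull(P[:,:2].astype(np.float32))); print(np.round(e,1),np.round(ax,1))
    # grinder collar
    R=np.hypot(C[...,0]-612,C[...,1]-80)<62; P=C[R&(C[...,2]>102)&(C[...,2]<120)]; print("gr",len(P),circ(P[:,:2]) if len(P)>20 else "")
cv2.imwrite("pics/w4.png",p[:,:,::-1]); np.save("pics/w4.npy",d)
E
```

```text
4.55 [6.189e+02 5.000e-01 1.889e+02] [ 3.1410e+00 -1.3000e-03 -2.8429e+00] F [-0.   0.3 -0.3] open 13.1 g 39.1 q [-0.    0.39  1.69  0.    1.07 -1.87]
1048 (array([638.1, -98.7]), 31.9) [62.8 70.  71.8]
[637.7 -98.6] [62.3 63. ]
gr 5077 (array([614.4,  81.5]), 52.1)
4.6 [6.190e+02 5.000e-01 1.891e+02] [ 3.1412e+00 -1.0000e-03 -2.8427e+00] F [ 0.4  0.2 -0.7] open 13.4 g 39.1 q [-0.    0.39  1.69  0.    1.07 -1.87]
1045 (array([637.4, -98.8]), 31.7) [63.  70.  71.8]
[637.6 -98.7] [62.4 63. ]
gr 5066 (array([614.6,  81.6]), 52.3)
4.65 [6.192e+02 5.000e-01 1.892e+02] [ 3.1413e+00 -7.0000e-04 -2.8426e+00] F [ 0.1  0.  -0.7] open 13.2 g 39.1 q [-0.    0.39  1.69  0.    1.07 -1.87]
1028 (array([637.7, -98.8]), 31.7) [63.1 70.1 71.8]
[637.5 -98.6] [62.3 62.9]
gr 5065 (array([614.7,  81.1]), 52.3)
```

View pics/w4.png

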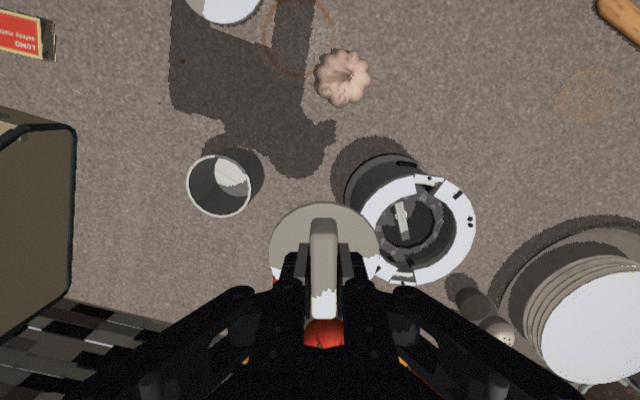

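The cup rim is at (218,185) and measures (637.6, -98.7) with its top at 70 mm. The lid is held level at (323,240). The grinder is clear at (415,230), with its notches at (425,180) and (405,275).

Converted, -0.1 m / 0.8 = -0.125, -0.08 m / 0.8 = -0.1.

Request:
{"name": "move_arm", "arguments": {
  "motion": [
    [0,0,0,0.0063,-0.05,0.0125,0.005],
    [0,0,0,0.0113,-0.1,0.0375,0.005],
    [0,0,0,0.0144,-0.125,0.075,0.005],
    [0,0,0,0.0144,-0.125,0.0938,0.005],
    [0,0,0,0.0144,-0.125,0.0938,0.005],
    [0,0,0,0.0144,-0.125,0.0938,0.005]
  ]
}}

```text
clock: 5.4
eef_pos: [639.0, -98.1, 115.3]
tcp_rot: [-3.141, 0.001, -2.842]
contact_force: [-0.2, -0.4, -0.2]
opening: 0.157
grasp_force: 39.2
```

```bash
python3 - <<'E'
from h import *
for i in range(3):
    c=camera_params("wrist"); p,d=grab_frame("wrist")
state(); C=cloud(d,c); s=sensors.sense()["eef_pos"]
m=np.hypot(C[...,0]-s[0],C[...,1]-s[1])<40
P=C[m&(C[...,2]>s[2]-12)&(C[...,2]<s[2]+2)]; print("plate",len(P),circ(P[:,:2]),np.percentile(P[:,2],[5,50,95]).round(1))
P=C[m&(C[...,2]>60)&(C[...,2]<76)]; print("cup vis",len(P),np.percentile(P,[1,99],axis=0).round(1).tolist() if len(P) else "")
goto(637.6,-98.8,84,-2.843)
E
```

```text
5.55 [639.2 -98.4 115.5] [-3.1409e+00  1.6000e-03 -2.8425e+00] F [ 0.6  0.1 -0.3] open 12.9 g 39.2 q [-0.16  0.51  1.68  0.    0.96 -2.03]
plate 4028 (array([639.2, -98. ]), 32.9) [111.3 112.7 113.8]
cup vis 683 [[606.6, -129.7, 60.5], [639.5, -73.6, 72.2]]
turn [-0.0007  0.0016  0.0005] shift [0.0017 0.0001 0.0314]
```

Converted, 0.034 m / 0.8 = 0.0425, 0.0013 m / 0.8 = 0.0016.

Request:
{"name": "move_arm", "arguments": {
  "motion": [
    [0,0,0,0.0016,0,0.0063,0.005],
    [0,0,0,0.0016,0,0.015,0.005],
    [0,0,0,0.0016,0,0.025,0.005],
    [0,0,0,0.0016,0,0.0338,0.005],
    [0,0,0,0.0016,0,0.0413,0.005],
    [0,0,0,0.0016,0,0.0425,0.005],
    [0,0,0,0.0016,0,0.0425,0.005]
  ]
}}

```text
clock: 6.42
eef_pos: [637.3, -99.4, 80.2]
tcp_rot: [3.142, -0.0, -2.843]
contact_force: [0.8, -0.5, 0.0]
opening: 0.151
grasp_force: 39.2
```

```bash
python3 - <<'E'
from h import *
state(); p,d=grab_frame("wrist"); cv2.imwrite("pics/w5.png",p[:,:,::-1])
E
```

```text
6.42 [637.3 -99.4  80.2] [ 3.1416e+00 -1.0000e-04 -2.8434e+00] F [ 0.8 -0.5  0. ] open 12.9 g 39.2 q [-0.16  0.55  1.7  -0.    0.89 -2.03]
```

Converted, -0.12 m / 0.8 = -0.15, -0.08 m / 0.8 = -0.1.

Request:
{"name": "move_arm", "arguments": {
  "motion": [
    [0,0,0,0,0,0.0013,0.005],
    [0,0,0,0,0,0.0013,0.03],
    [0,0,0,0,0,0.0013,0.05],
    [0,0,0,0,0,-0.0025,0.05],
    [0,0,0,0,0,-0.0375,0.05],
    [0,0,0,0,0,-0.1,0.06],
    [0,0,0,0.0063,0.025,-0.15,0.085]
  ]
}}

```text
clock: 7.35
eef_pos: [627.3, -82.4, 202.3]
tcp_rot: [-3.141, 0.001, -2.845]
contact_force: [-0.4, -0.1, -0.2]
opening: 0.888
grasp_force: 0.0
```

```bash
python3 - <<'E'
from h import *
for i in range(3):
    c=camera_params("wrist"); p,d=grab_frame("wrist")
cv2.imwrite("pics/w6.png",p[:,:,::-1])
state(); C=cloud(d,c)
m=np.hypot(C[...,0]-637.7,C[...,1]+98.7)<45
C2=C.copy(); C2[~m]=0
P=C2[(C2[...,2]>68)&(C2[...,2]<82)]; print("plate",len(P),circ(P[:,:2]),np.percentile(P[:,2],[5,50,95]).round(1)); 
A=np.c_[P[:,:2],np.ones(len(P))]; k=np.median(P[:,2]); Q=P[abs(P[:,2]-k)<4]; print("tilt",np.linalg.lstsq(np.c_[Q[:,:2]-Q[:,:2].mean(0),np.ones(len(Q))],Q[:,2],rcond=None)[0].round(4))
P=C2[(C2[...,2]>90)&(C2[...,2]<110)]; print("bar",len(P),np.median(P,axis=0).round(1))
C=cloud(np.load("pics/top0.npy"),camera_params("top"))
goto(458,-146,150,-2.843)
E
```

```text
7.5 [627.8 -81.4 203.1] [-3.1397  0.0043 -2.8426] F [ 0.3 -0.6 -0.6] open 84.7 g 0.0 q [-0.13  0.39  1.65  0.    1.1  -2.  ]
plate 2334 (array([638. , -98.7]), 32.9) [75.7 76.9 78.1]
tilt [2.50000e-03 1.80000e-03 7.69041e+01]
bar 786 [636.  -99.1 100.6]
turn [-0.0019  0.0043  0.0004] shift [ 0.1815 -0.0116  0.0524]
```

Converted, 0.185 m / 0.8 = 0.2313, 0.053 m / 0.8 = 0.0663, 1.095 rad / 3.1416 = 0.3485.

Request:
{"name": "move_arm", "arguments": {
  "motion": [
    [0,0,0.0477,0.0375,-0.0025,0,0.085],
    [0,0,0.0955,0.075,-0.005,0.0063,0.085],
    [0,0,0.1464,0.1125,-0.0075,0.0125,0.085],
    [0,0,0.1974,0.15,-0.01,0.025,0.085],
    [0,0,0.2483,0.1875,-0.0125,0.0375,0.085],
    [0,0,0.2992,0.2188,-0.015,0.0563,0.085],
    [0,0,0.347,0.2313,-0.015,0.0663,0.085],
    [0,0,0.3485,0.2313,-0.015,0.0663,0.085]
  ]
}}

```text
clock: 8.5
eef_pos: [451.9, -147.7, 146.1]
tcp_rot: [-3.14, -0.002, 2.345]
contact_force: [-0.5, 0.5, -0.1]
opening: 0.996
grasp_force: 0.0
```

```bash
python3 - <<'E'
from h import *
for i in range(5):
    c=camera_params("wrist"); p,d=grab_frame("wrist")
    if i<3: continue
    state(); C=cloud(d,c); C[np.hypot(C[...,0]-456,C[...,1]+147)>50]=0
    P=C[(C[...,2]>22)&(C[...,2]<38)]; print(circ(P[:,:2]))
    B=C[(C[...,2]>46)&(C[...,2]<66)]; (e,s,a)=cv2.minAreaRect(B[:,:2].astype(np.float32)); print(np.round(e,1),np.round(s,1),a,np.median(B[:,2]))
goto(455,-147,35,2.346)
E
```

```text
8.7 [ 454.1 -147.6  147.5] [3.1413e+00 5.0000e-04 2.3474e+00] F [ 0.3  0.8 -0.1] open 84.6 g 0.0 q [-0.32  0.23  2.02  0.    0.89 -1.09]
(array([ 455.7, -147.1]), 41.0)
[ 455.7 -146.6] [13.3 63.7] 44.261783599853516 54.64519197961667
8.75 [ 454.  -147.6  147.5] [3.1413e+00 5.0000e-04 2.3470e+00] F [-0.3  0.2 -0.8] open 84.5 g 0.0 q [-0.32  0.23  2.02  0.    0.89 -1.09]
(array([ 455.6, -146.8]), 40.9)
[ 455.5 -146.9] [14.  63.8] 44.23101806640625 54.66311952526982
turn [0.0003 0.0005 0.001 ] shift [-0.0002  0.0011  0.1125]
```

Converted, 0.114 m / 0.8 = 0.1425, -0.001 m / 0.8 = -0.0013, 0.003 rad / 3.1416 = 0.001.

Request:
{"name": "move_arm", "arguments": {
  "motion": [
    [0,0,0.001,-0.0013,0.0019,0.0375,0.085],
    [0,0,0.001,-0.0013,0.0019,0.0813,0.07],
    [0,0,0.001,-0.0013,0.0019,0.1188,0.055],
    [0,0,0.001,-0.0013,0.0019,0.1363,0.045],
    [0,0,0.001,-0.0013,0.0019,0.1425,0.04],
    [0,0,0.001,-0.0013,0.0019,0.1425,0.03],
    [0,0,0.001,-0.0013,0.0019,0.1425,0.03]
  ]
}}

```text
clock: 9.62
eef_pos: [455.8, -147.5, 34.2]
tcp_rot: [3.141, 0.001, 2.342]
contact_force: [0.3, -0.5, -0.4]
opening: 0.351
grasp_force: 0.0
```

```bash
python3 - <<'E'
from h import *
p,d=grab_frame("wrist"); cv2.imwrite("pics/w7.png",p[:,:,::-1]); state(); goto(455.6,-147,33.5,2.343)
E
```

```text
9.68 [ 455.7 -147.5   34.1] [3.1409e+00 1.4000e-03 2.3419e+00] F [-0.   0.3 -0.7] open 29.8 g 0.0 q [-0.32  0.43  2.09 -0.    0.63 -1.09]
turn [ 0.0007  0.0014 -0.0011] shift [0.0004 0.0002 0.0006]
```

Converted, -0.15 m / 0.8 = -0.1875, -0.13 m / 0.8 = -0.1625.

Request:
{"name": "move_arm", "arguments": {
  "motion": [
    [0,0,0,0,0,0,0.015],
    [0,0,0,0,0,0,0.005],
    [0,0,0,0,0,0,0.005],
    [0,0,0,0,0,0,0.005],
    [0,0,0,0,0,-0.0375,0.005],
    [0,0,0,0,0,-0.1,0.005],
    [0,0,0,0,0,-0.1625,0.005],
    [0,0,0,0,0,-0.1875,0.005]
  ],
  "grip_force": 70
}}

```text
clock: 10.68
eef_pos: [456.3, -147.7, 186.4]
tcp_rot: [3.14, 0.004, 2.342]
contact_force: [-1.0, -0.7, -0.7]
opening: 0.148
grasp_force: 68.6
```

Converted, 0.211 m / 0.8 = 0.2638, -0.004 m / 0.8 = -0.005, -0.955 rad / 3.1416 = -0.304.

Request:
{"name": "move_arm", "arguments": {
  "motion": [
    [0,0,-0.0414,-0.0013,0.0375,-0.0125,0.005],
    [0,0,-0.0859,-0.0025,0.075,-0.0188,0.005],
    [0,0,-0.1305,-0.0038,0.1188,-0.0188,0.005],
    [0,0,-0.1751,-0.005,0.1625,-0.0188,0.005],
    [0,0,-0.2196,-0.0063,0.2063,-0.0188,0.005],
    [0,0,-0.2642,-0.0075,0.2438,-0.0188,0.005],
    [0,0,-0.2992,-0.0088,0.2625,-0.0188,0.005],
    [0,0,-0.304,-0.0088,0.2638,-0.0188,0.005]
  ]
}}

```text
clock: 11.68
eef_pos: [611.6, -4.7, 198.1]
tcp_rot: [3.142, -0.0, -2.985]
contact_force: [-0.1, 0.2, -0.9]
opening: 0.149
grasp_force: 68.6
```

```bash
python3 - <<'E'
from h import *
for i in range(5):
    c=camera_params("wrist"); p,d=grab_frame("wrist")
    if i<3: continue
    state(); C=cloud(d,c)
    m=np.hypot(C[...,0]-613,C[...,1]-80)<60; P=C[m&(C[...,2]>107)&(C[...,2]<118)]
    e,ax,_=cv2.fitEllipse(cv2.convexHull(P[:,:2].astype(np.float32))); print("collar",circ(P[:,:2]),np.round(e,1),np.round(ax,1),np.median(P[:,2]).round(1))
    s=sensors.sense()["eef_pos"]; P=C[(np.hypot(C[...,0]-s[0],C[...,1]-s[1])<48)&(C[...,2]>s[2]-12)&(C[...,2]<s[2]+1)]; print("plate",len(P),circ(P[:,:2]),np.median(P[:,2]).round(1))
cv2.imwrite("pics/w8.png",p[:,:,::-1]); np.save("pics/w8.npy",d)
# rectified top view of collar, 6 px/mm? centred on estimate, plane z=110
K=c["camera_matrix"];T=np.linalg.inv(c["world_from_camera"])
g=np.mgrid[:540,:540]; X=e[0]+(270-g[0])/4.5; Y=e[1]+(270-g[1])/4.5   # up=+x, left=+y
Q=np.stack([X,Y,np.full_like(X,111.),np.ones_like(X)],-1)@T.T; q=Q[...,:3]@K.T
r=cv2.remap(p,(q[...,0]/q[...,2]).astype(np.float32),(q[...,1]/q[...,2]).astype(np.float32),cv2.INTER_CUBIC)
cv2.imwrite("pics/rect.png",r[:,:,::-1])
E
```

```text
11.88 [610.6  -5.8 198.3] [-3.1415e+00 -5.0000e-04 -2.9886e+00] F [ 0.  -0.2 -0.4] open 12.1 g 68.6 q [-0.01  0.36  1.7  -0.    1.08 -1.74]
collar (array([614.6,  81.6]), 52.1) [614.6  81.6] [102.3 103.6] 110.9
plate 7515 (array([610.1,  -5.8]), 41.0) 195.0
11.93 [610.7  -5.8 198.3] [-3.1416e+00 -3.0000e-04 -2.9884e+00] F [-0.7  0.9 -0.5] open 12.6 g 68.6 q [-0.01  0.36  1.7  -0.    1.08 -1.74]
collar (array([615.1,  81.3]), 52.6) [614.6  81.4] [102.5 103.5] 111.0
plate 7513 (array([610. ,  -5.5]), 41.0) 195.1
```

View pics/rect.png

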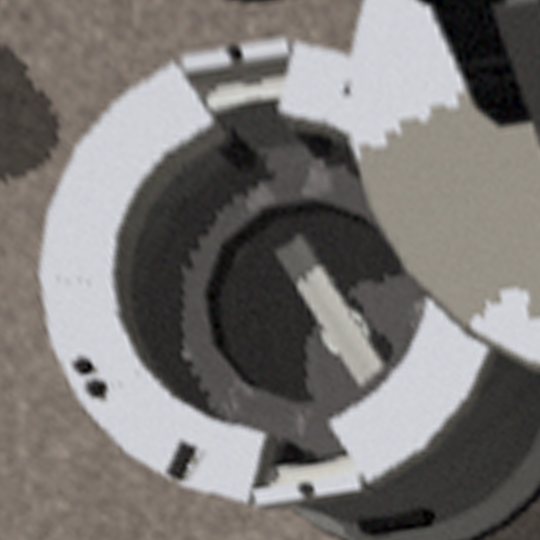

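The rectified collar, at 4.5 px/mm, has its notch pips at (235,50) and (307,488). Their midpoint is the image centre, so the grinder axis is at (614.6, 81.5) and the notch yaw is 0.166. The left half bar is at (184,460) and the double pips at (90,377).

Converted, 0.0855 m / 0.8 = 0.1069, 0.085 m / 0.8 = 0.1063, -0.014 rad / 3.1416 = -0.0045.

Request:
{"name": "move_arm", "arguments": {
  "motion": [
    [0,0,-0.0016,-0.0075,0.0375,0,0.005],
    [0,0,-0.0032,-0.015,0.075,0.0125,0.005],
    [0,0,-0.0045,-0.0225,0.1063,0.0375,0.005],
    [0,0,-0.0045,-0.0225,0.1069,0.05,0.005],
    [0,0,-0.0045,-0.0225,0.1069,0.0525,0.005],
    [0,0,-0.0045,-0.0225,0.1069,0.0525,0.005],
    [0,0,-0.0045,-0.0225,0.1069,0.0525,0.005]
  ]
}}

```text
clock: 12.8
eef_pos: [616.3, 81.3, 157.0]
tcp_rot: [-3.141, 0.001, -2.973]
contact_force: [-0.4, 0.2, -0.3]
opening: 0.141
grasp_force: 68.6
```

```bash
python3 - <<'E'
from h import *
from scipy.optimize import least_squares
for i in range(4):
    c=camera_params("wrist"); p,d=grab_frame("wrist")
    if i<2: continue
    state(); C=cloud(d,c); s=sensors.sense()["eef_pos"]
    P=C[(np.hypot(C[...,0]-s[0],C[...,1]-s[1])<48)&(C[...,2]>s[2]-12)&(C[...,2]<s[2]+1)]; print("plate",len(P),circ(P[:,:2]),np.median(P[:,2]).round(1))
    m=(np.hypot(C[...,0]-614,C[...,1]-81)<60)&(C[...,2]>108)&(C[...,2]<115); P=C[m]
    h=P[:,:2]; a=np.round(np.arctan2(h[:,1]-81.5,h[:,0]-614.6)/0.05); E=np.array([h[a==k][np.argmax(np.hypot(*(h[a==k]-[614.6,81.5]).T))] for k in np.unique(a)])
    f=least_squares(lambda v:np.hypot(E[:,0]-v[0],E[:,1]-v[1])-51,[614,81],loss="soft_l1"); print("collar arc",len(E),f.x.round(1),np.abs(f.fun).mean().round(2),np.unique(a)[[0,-1]]*.05)
cv2.imwrite("pics/w9.png",p[:,:,::-1])
E
```

```text
12.95 [616.1  81.6 156.7] [-3.1416e+00  7.0000e-04 -2.9730e+00] F [ 0.7 -0.2 -1. ] open 12.2 g 68.6 q [ 0.13  0.42  1.71 -0.    1.01 -1.61]
plate 7525 (array([615.5,  81.6]), 40.9) 153.6
collar arc 72 [614.2  81.3] 0.22 [-3.15  3.15]
13.0 [616.1  81.7 156.7] [-3.1415e+00  6.0000e-04 -2.9728e+00] F [ 0.5 -0.5 -1.7] open 12.0 g 68.6 q [ 0.13  0.42  1.71 -0.    1.01 -1.61]
plate 7508 (array([615.5,  81.8]), 41.0) 153.5
collar arc 72 [614.2  81.3] 0.21 [-3.15  3.15]
```

View pics/w9.png

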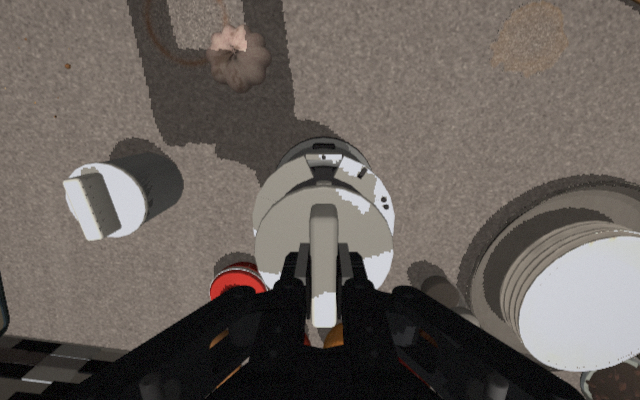

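The held lid is centred over the collar around (323,200), with the near notch pip visible at (324,157) ahead of the bar and the half mark at (362,173). The small lid sits flat on the cup at (103,200).

Converted, 0.023 m / 0.8 = 0.0288, 0.02 m / 0.8 = 0.025.

Request:
{"name": "move_arm", "arguments": {
  "motion": [
    [0,0,0,0.0013,0,0.005,0.005],
    [0,0,0,0.0013,0,0.0125,0.005],
    [0,0,0,0.0013,0,0.0188,0.005],
    [0,0,0,0.0013,0,0.025,0.005],
    [0,0,0,0.0013,0,0.0288,0.005],
    [0,0,0,0.0013,0,0.0288,0.005]
  ]
}}

```text
clock: 13.75
eef_pos: [614.8, 81.8, 133.0]
tcp_rot: [3.142, -0.0, -2.972]
contact_force: [-0.4, -0.0, -0.2]
opening: 0.145
grasp_force: 68.6
```

Converted, 0.01 m / 0.8 = 0.0125, 0.009 m / 0.8 = 0.0113.

Request:
{"name": "move_arm", "arguments": {
  "motion": [
    [0,0,0,0,-0.0006,0.0038,0.005],
    [0,0,0,0,-0.0006,0.0075,0.005],
    [0,0,0,0,-0.0006,0.01,0.005],
    [0,0,0,0,-0.0006,0.0113,0.005],
    [0,0,0,0,-0.0006,0.0125,0.005],
    [0,0,0,0,-0.0006,0.0125,0.005],
    [0,0,0,0,-0.0006,0.0125,0.005]
  ]
}}

```text
clock: 14.62
eef_pos: [614.9, 81.3, 124.0]
tcp_rot: [-3.142, 0.0, -2.972]
contact_force: [-2.8, -1.3, 6.3]
opening: 0.146
grasp_force: 69.7
```

```bash
python3 - <<'E'
from h import *
for i in range(3): c=camera_params("wrist"); p,d=grab_frame("wrist"); state()
C=cloud(d,c); s=sensors.sense()["eef_pos"]
P=C[(np.hypot(C[...,0]-614.5,C[...,1]-81.5)<44)&(C[...,2]>113)&(C[...,2]<128)]; print(circ(P[:,:2]),np.median(P[:,2]))
P=C[(np.hypot(C[...,0]-614.5,C[...,1]-81.5)<52)&(C[...,2]>100)&(C[...,2]<113.5)]; print("collar",len(P),np.median(P[:,2]))
print(sensors.sense()["wrist_torque"].round(2))
E
```

```text
14.68 [614.9  81.3 124. ] [-3.1416e+00  1.0000e-04 -2.9723e+00] F [-2.4 -0.5  5.7] open 13.0 g 69.7 q [ 0.13  0.46  1.73 -0.    0.95 -1.61]
14.72 [614.9  81.3 124. ] [-3.1416e+00  1.0000e-04 -2.9724e+00] F [-3.2 -0.5  6.3] open 12.5 g 69.7 q [ 0.13  0.46  1.73 -0.    0.95 -1.61]
14.78 [614.9  81.3 124.1] [-3.1416e+00  1.0000e-04 -2.9724e+00] F [-3.4 -0.5  5.6] open 12.3 g 69.7 q [ 0.13  0.46  1.73 -0.    0.95 -1.61]
(array([612.8,  81.4]), 41.7) 120.86055210888244
collar 5400 110.94126670594619
[-0.1   0.47  0.04]
```

Seated: the plate is 10 mm above the collar top, with light contact at 6 N. Now the twist.

Converted, 0.0005 m / 0.8 = 0.0006, 0.46 rad / 3.1416 = 0.1464.

Request:
{"name": "move_arm", "arguments": {
  "motion": [
    [0,0,0.0159,0.0006,0,0,0.005],
    [0,0,0.0382,0.0006,0,0,0.005],
    [0,0,0.0637,0.0006,0,0,0.005],
    [0,0,0.0891,0.0006,0,0,0.005],
    [0,0,0.1146,0.0006,0,0,0.005],
    [0,0,0.1337,0.0006,0,0,0.005],
    [0,0,0.1464,0.0006,0,0,0.005],
    [0,0,0.1464,0.0006,0,0,0.005]
  ]
}}

```text
clock: 15.78
eef_pos: [615.1, 81.3, 124.0]
tcp_rot: [3.141, 0.001, 2.851]
contact_force: [-0.1, -0.1, 5.5]
opening: 0.141
grasp_force: 69.5
```

```bash
python3 - <<'E'
from h import *
c=camera_params("wrist"); p,d=grab_frame("wrist"); state(); print(sensors.sense()["wrist_torque"].round(3))
C=cloud(d,c); B=C[(np.hypot(C[...,0]-614.5,C[...,1]-81.5)<34)&(C[...,2]>138)&(C[...,2]<149)]; (e,s,a)=cv2.minAreaRect(B[:,:2].astype(np.float32)); print(len(B),np.round(e,1),np.round(s,1),a)
E
```

```text
15.82 [615.1  81.3 124. ] [3.1411e+00 1.3000e-03 2.8518e+00] F [-1.   0.   5.7] open 12.6 g 69.5 q [ 0.13  0.46  1.73 -0.    0.95 -1.15]
[-0.046  0.116  0.046]
3578 [612.9  79.5] [37.2 62.4] 53.16033172607422
```

Converted, 0.15 rad / 3.1416 = 0.0477.

Request:
{"name": "move_arm", "arguments": {
  "motion": [
    [0,0,0.0191,0,0,0,0.005],
    [0,0,0.0382,0,0,0,0.005],
    [0,0,0.0477,0,0,0,0.005],
    [0,0,0.0477,0,0,0,0.005],
    [0,0,0.0477,0,0,0,0.005]
  ]
}}

```text
clock: 16.45
eef_pos: [615.1, 81.3, 124.0]
tcp_rot: [3.141, 0.001, 2.702]
contact_force: [-0.4, 0.0, 5.4]
opening: 0.147
grasp_force: 69.5
```

```bash
python3 - <<'E'
from h import *
for i in range(6): c=camera_params("wrist"); p,d=grab_frame("wrist"); print(sensors.sense()["wrist_torque"].round(3),sensors.sense()["contact_force"].round(1))
state(); cv2.imwrite("pics/w10.png",p[100:400,140:540,::-1].repeat(2,0).repeat(2,1))
C=cloud(d,c)
P=C[(np.hypot(C[...,0]-614.5,C[...,1]-81.5)<50)&(C[...,2]>114)&(C[...,2]<126)]; A=P[:,:2]-P[:,:2].mean(0); print(circ(P[:,:2]),np.percentile(P[:,2],[2,50,98]).round(1),np.linalg.lstsq(np.c_[A,np.ones(len(A))],P[:,2],rcond=None)[0].round(3))
E
```

```text
[-0.076  0.137  0.046] [-0.4  0.3  5.9]
[-0.045  0.082  0.08 ] [-0.1 -0.2  5.9]
[-0.058  0.092  0.072] [-0.3  0.6  5.9]
[-0.116  0.038  0.083] [-0.9  0.5  5.8]
[-0.077  0.141  0.074] [-0.6  0.3  6. ]
[-0.086  0.106  0.067] [ 0.7 -0.1  6.1]
16.75 [615.1  81.3 124. ] [3.1408e+00 1.3000e-03 2.7020e+00] F [ 0.7 -0.1  6.1] open 12.4 g 69.5 q [ 0.13  0.46  1.73 -0.    0.95 -1.  ]
(array([611.,  83.]), 43.1) [118.8 120.8 122.1] [ 6.0000e-03 -3.0000e-03  1.2078e+02]
```

View pics/w10.png

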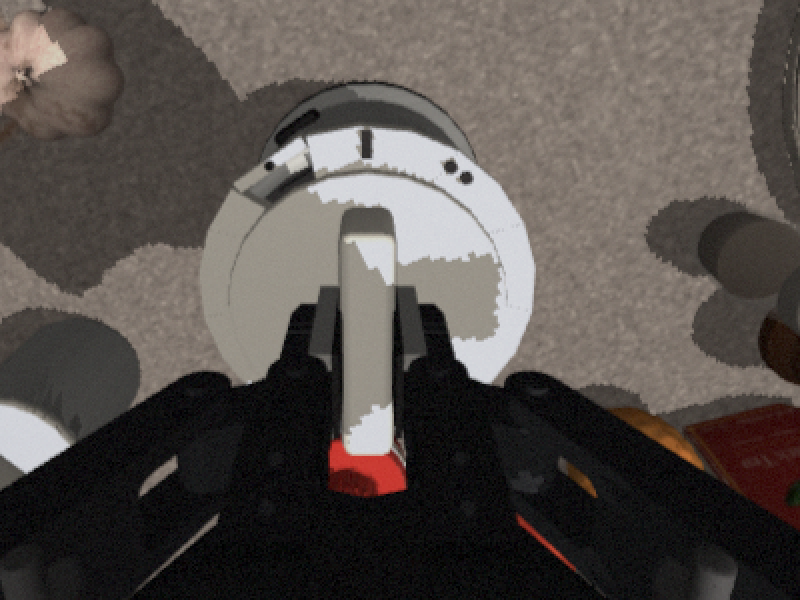

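The grip bar points straight at the half mark at (367,143), the lid is flat and down, and a spring reaction of about 0.075 N m is felt. I'm handing in.

```bash
python3 -c "
from rig import order; print(order.sign_off())"
```

```text
the job is handed in; nothing more can be done
None
```

I handed the job in at about 17 s: the smaller lid sits flat on the cup, and the larger lid is down in the collar, gripped and held still about 0.6 rad clockwise with its bar at the half mark; the hand-in returned no verdict.

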